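Bed the jar's tapered stopper

ROBOT

A 7-joint arm with a two-finger parallel gripper is mounted at the origin on the work surface. World frame = base frame: x ahead of the robot, y to its left, z up, the work surface at z = 0. Lengths are in mm, angles in rad, forces in N, time in s.
With the tool pointing down it reaches from about 425 to 950 mm from the base axis. Payload 4.7 kg.
Tool frame: the origin (TCP) lies at the very end of the fingers, on their centre line; the grasp point (between the pads) lies 19 mm behind it; z points along the fingers, x is the direction in which the jaws open and shut, and the axes are right-handed (so a half turn about z gives the same grasp; the last joint's range is limited). The gripper opens to 85 mm and grips with 20 to 120 N. Pads are 22 mm wide; open, the fingers measure 114 mm over their backs; the gripper's body (76 mm by 85 mm) begins 54 mm behind the grasp point. The pads swing forward as they close: fully open they stand 13 mm farther back than shut.
Start: joints at [1.297, 0.469, -0.049, 1.532, 0.024, 1.141, -0.082], TCP at [163.641, -654.882, 231.335] pointing down, gripper open.
Joint ranges: [-2.59, 2.59], [-0.33, 1.99], [-1.39, 1.29], [0.1, 2.45], [-1.04, 4.18], [0.21, 1.99], [-2.66, 2.66]. Speed limits (rad/s): [2.57, 2.57, 3.14, 3.14, 3.14, 3.14, 3.14].

INTERFACE

Orientations are given as a unit quaternion [x, y, z, w].
In Python, from station import ctrl gives the robot as it stands.
- The arm moves only by the tool step_arm, never from a script. Its argument "targets" is a list of rows, each an object with "grip": the gripper command: -1 is shut, 1 is fully open, values between are in proportion; "delta_pos": the shift along the tool's x, y, z as a fraction of full scale, a list of three; "roll": the turn about the tool's z as a fraction of full scale. In form: [{"grip": grip, "delta_pos": [dx, dy, dz], "roll": roll}, ...]. A call has 1 to 5 rows; each row shifts and turns the commanded pose from where the row before left it, along the tool's axes as they then stand; what a row does not reach is not made up. Full scale, the value 1, is 50 cm for a shift and 90 degrees for a turn. A row lasts 1/8 s, in which the tool goes at most 62.5 mm and 10.7 degrees, less where a joint would pass 70% of its speed; a pose out of reach is approached as far as the arm can. A call with a number of a shift or a turn outside -1 to 1 is refused whole. A call with a gripper value outside its range is refused whole. The fingers move at their own pace and stop on an object; the grip force is fixed at half the most. Time passes only in rows, so rows that do not move let the fingers close. It gives the time, the measured TCP pose, the force and the opening at its end, in the units of the state.
- ctrl.state(): the state, without advancing time (a new reading comes with each control period).
- ctrl.snapshot(name): name is "scene" or "side" or "wrist"; returns the picture (400x640x3 uint8, red, green, blue); there is no depth.
- ctrl.camera_params(name): a dict with "intrinsics" (3x3 intrinsics, pixels), "rvec" (rotation vector, rad) and "tvec" (3), from world to camera coordinates, as OpenCV has them. Camera axes: x right, y down, z forward; pixel columns grow to the right and rows downward; lengths in mm; the calibration is good to about 2 mm. A picture is of the moment at which its call begins: read the wrist's pose just before it. camera_params takes no time and is no camera call; for the wrist camera it gives the pose at the moment of the call.
- ctrl.finish_job(): hands the job in, once; it reports no verdict.
Trained networks look in the newest picture that a camera, given by its name, has taken for a name from the list of things; names that differ only in an ending like _2 or _b are one class to them, and where a whole thing is asked for, a point or a joint stands for the part that bears it (a point fixed in the world has none). Each returns a list of dicts, best first, with "p" (0 to 1); they miss things now and then, are a little off and sometimes report something else, mostly with a low value. They report only what shows in the picture. A call takes as long as a camera call. They do not tell look-alikes from the thing itself.
- ctrl.find_in(camera, target): "point" ([column, row] in pixels, amid what is visible of it).
- ctrl.mark_of(camera, target): "point" ([column, row] in pixels: a listed point, or the origin of a listed thing).
The state is a dict: "time": time; "joints": joint angles; "qvel": joint speeds; "joint_torque": joint torques, N m; "tool_pos": TCP position; "ee_rot": TCP orientation; "contact_force": force on the tool from outside, world axes, zero at the start; "ft_torque": the same for the moment, N m; "grip_width": finger opening in mm.
Only numpy, scipy, OpenCV 4.12 (cv2) and the standard library are available. Lean on these libraries where they do the work, as an engineer would, in place of code of your own. Each camera call takes 0.05 s, during which the arm holds its last target. There are 200 camera calls.

TASK

Open the wooden keepsake box until its lid stays open by itself, and lift out the larger of the two ceramic stoppers. Nest it in the rubber-lined mouth of the open ceramic jar and press it down by hand, firmly but without slamming, so that it is bedded home, upright and centred, then let go. Leave the lid open, the smaller stopper in the box and everything else where it is.

Things in the scene. Friction and masses are not known exactly. Their poses are not given: they have to be found in the camera images.
- box: Open-topped wooden keepsake box 160 (x) x 240 (y) x 70 mm high, walls and floor 5 mm, fixed to the shelf. Origin: centre of the underside; x points from the front to the hinge side, z up. It may stand on either side of the shelf. The two stoppers stand upright on its floor, about 110 mm apart along y, either way round.
- lid (a joint): Angle of the box's lid (rad): 0 closed, grows as it opens upward about the box's far (+x) top edge, stop at 2.4. Lid 160 x 240 x 8 mm, 0.2 kg; free hinge: it falls shut below about 1.45 and falls open against its stop beyond that.
- lid_hinge (a point): Middle of the lid's hinge line, on the far (+x) top edge of the box, at the lid's underside; the hinge line runs along y. The axes turn with the lid (when shut they are those of the box).
- lid_handle (a point): Grip point, centre of the steel knob head on top of the lid: 28 mm in diameter, 16 mm long, on a 12 mm stem; 35 mm out from the lid's top face, 30 mm from its front edge, i.e. 130 mm in front of (-x) and 43 mm above the hinge line when shut. Pinched along the hinge line's direction, the knob can turn between the fingers as the lid swings.
- stopper: The larger ceramic stopper, loose, about 0.13 kg, 51 mm tall: a conical plug 15 mm tall, 22 mm in diameter at the bottom and 50 mm at the top (rounded off to 19 mm height), then a short 20 mm neck and a knob 28 mm in diameter from 24 to 51 mm height with a flat top 24 mm across. Origin: centre of the bottom of the plug; z is its axis, up when upright.
- small_stopper: The smaller ceramic stopper, loose, 40 mm tall, plug 14 to 32 mm in diameter, knob 20 mm in diameter. Origin: centre of the bottom; z up. Not for this jar: leave it in the box.
- jar: Open white ceramic jar, fixed to the shelf, 92 mm in diameter at its widest, 92 mm high. Origin: centre of the underside; z up. In its mouth sits a dark rubber liner (see jar_mouth). With the stopper bedded, the bottom of the plug is 79 to 87 mm above the jar's underside, depending on the liner.
- jar_mouth (a point): Centre of the jar's own rim. The liner is a conical socket matching the plug: inside 48 mm in diameter at its rim, 24 mm at the bottom, 13 mm deep. Its rim stands 1 to 9 mm above the jar's rim; how much is not measured. It holds that height, hard, when pressed. Bedded, the plug's widest edge is 1 mm above the liner's rim. A push of about 10 N beds it; 45 N is a slam.
- lens_case: Bystander: loose lavender lens case 34 x 72 x 22 mm with two screw-top wells. Origin: centre of the underside.
- clipper: Bystander: loose steel nail clipper 60 x 13 x 12 mm. Origin: centre of the underside.
- looking_glass: Bystander: loose teal hand mirror lying flat, disc 110 mm, 225 mm long, 10 mm thick. Origin: where disc and handle meet, underside.
- ring_bowl: Bystander: loose ceramic bowl 76 mm in diameter, 28 mm high. Origin: centre of the underside.
- perfume: Bystander: loose amber bottle 44 mm in diameter, 100 mm high. Origin: centre of the underside.
- closed_jar: Bystander: a fixed jar of the same make with its stopper already in, 136 mm high. Origin: centre of the underside.
There are look-alikes about, which are no part of the job. What is shaped like the jar but blue or orange is not meant.

How it is judged:
By the outcome, as a careful person would: the job done as asked, in the order asked, and still so for the second after the job is handed in, with the robot touching nothing.
It also fails if it takes over 64 s, if anything falls off the work surface, if the arm or the gripper's body presses on something with over 40 N, if the wrist force passes 120 N, or if a joint passes its speed limit or range.

## Working session

There is one attempt and no reset: what is moved stays moved. The work goes in short steps, Python scripts to look and compute and a tool call to move; the robot and the scene stay as the last step left them, time stands still between calls to the robot, and variables do not carry over. Pictures are saved under pics/ and viewed, about 8 in all and at most 12, crops included, and the job is handed in when it is done.

Besides the shell and the picture viewer there is one more tool, called as name(argument=value, ...) on one line, values as JSON. step_arm: Moves the arm, as the interface text tells. Shift numbers are shares of 50 cm and turn numbers shares of 90 degrees, none past 1 either way. Its arguments: {"type":"object","properties":{"targets":{"type":"array"}},"required":["targets"]}

```bash
mkdir -p pics; ls
cat > h.py <<'E'
import numpy as np, cv2, json
from scipy.spatial.transform import Rotation as R
from station import ctrl
def cam(n):
    c=ctrl.camera_params(n); return np.array(c["intrinsics"],float),cv2.Rodrigues(np.array(c["rvec"],float))[0],np.array(c["tvec"],float).ravel()
def ray(n,p,c=None):
    K,Rm,t=c or cam(n); d=Rm.T@np.linalg.inv(K)@np.array([p[0],p[1],1.]); return -Rm.T@t,d/np.linalg.norm(d)
def atz(n,p,z,c=None):
    o,d=ray(n,p,c); return o+d*(z-o[2])/d[2]
def tri(obs):
    A=np.zeros((3,3));b=np.zeros(3)
    for n,p in obs:
        o,d=ray(n,p) ; M=np.eye(3)-np.outer(d,d);A+=M;b+=M@o
    x=np.linalg.solve(A,b); return x,[round(float(np.linalg.norm((np.eye(3)-np.outer(d,d))@(x-o))),1) for o,d in (ray(n,p) for n,p in obs)]
def proj(n,X,c=None):
    K,Rm,t=c or cam(n); q=K@(Rm@np.array(X,float)+t); return q[:2]/q[2]
def snap(n,f):
    im=ctrl.snapshot(n); cv2.imwrite("pics/"+f,cv2.cvtColor(im,cv2.COLOR_RGB2BGR)); return im
def st():
    s=ctrl.state(); print(round(s["time"],2),np.round(s["tool_pos"],1),np.round(s["ee_rot"],3),"F",np.round(s["contact_force"],1),"w",np.round(s["grip_width"],1),"j",np.round(s["joints"],2)); return s
E
cat > a.py <<'E'
from h import *
st()
a=snap("scene","scene.png"); b=snap("side","side.png")
cv2.imwrite("pics/both.png",cv2.cvtColor(np.vstack([a,b]),cv2.COLOR_RGB2BGR)[:, :])
for n in ("scene","side"):
    o,d=ray(n,(320,200)); print(n,np.round(o),np.round(d,2))
    for t in ("lid_handle","lid_hinge","box","jar_mouth","jar","closed_jar","perfume","looking_glass","ring_bowl","lens_case","clipper"):
        print(n,t,[(np.round(q["point"],1).tolist(),round(q["p"],2)) for q in ctrl.mark_of(n,t)][:4])
E
python3 a.py
```

```text
pics
0.0 [ 163.5 -654.3  230.2] [ 0.788 -0.615 -0.001 -0.001] F [-0.4  0.8 -0.4] w 85.2 j [ 1.3   0.47 -0.05  1.53  0.02  1.14 -0.08]
scene [1425.  243.  668.] [-0.79 -0.27 -0.55]
scene lid_handle [([272.7, 165.5], 0.65)]
scene lid_hinge [([258.4, 199.0], 0.92), ([272.7, 162.9], 0.58)]
scene box [([268.9, 200.4], 0.59)]
scene jar_mouth [([454.2, 208.7], 0.92), ([410.0, 197.8], 0.89)]
scene jar [([409.9, 202.3], 0.96), ([449.2, 231.1], 0.71), ([501.5, 224.9], 0.63)]
scene closed_jar [([500.9, 222.5], 0.58), ([248.2, 247.8], 0.57)]
scene perfume [([393.5, 278.3], 0.57)]
scene looking_glass [([176.2, 195.4], 0.94), ([340.1, 201.6], 0.64)]
scene ring_bowl [([329.6, 277.7], 0.71)]
scene lens_case [([503.6, 223.2], 0.62)]
scene clipper [([341.6, 202.4], 0.65), ([258.8, 199.0], 0.5)]
side [ 299. 1109.  835.] [ 0.24 -0.82 -0.52]
side lid_handle [([380.7, 172.4], 0.92)]
side lid_hinge [([341.4, 183.5], 0.97)]
side box [([368.4, 204.6], 0.84), ([254.7, 239.9], 0.55)]
side jar_mouth [([316.6, 298.6], 0.93), ([330.6, 262.0], 0.81), ([382.8, 267.5], 0.69)]
side jar [([383.8, 297.0], 0.87), ([330.2, 291.8], 0.68), ([316.5, 324.9], 0.61)]
side closed_jar [([291.7, 200.0], 0.73)]
side perfume [([252.5, 277.7], 0.6)]
side looking_glass [([361.0, 159.6], 0.59), ([381.7, 170.4], 0.27)]
side ring_bowl [([256.7, 242.0], 0.68)]
side lens_case [([335.4, 387.0], 0.94)]
side clipper [([371.3, 244.4], 0.56)]
```

View pics/scene.png

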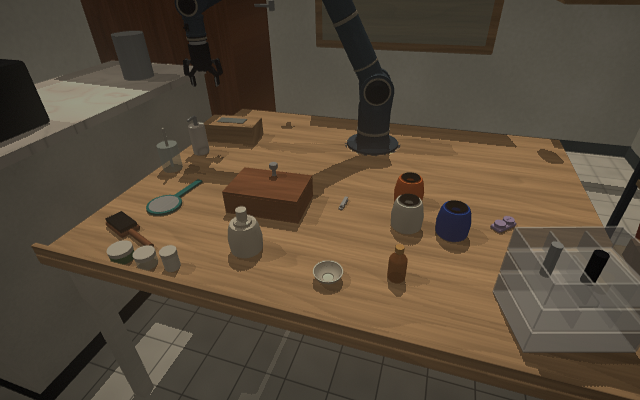

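View pics/side.png

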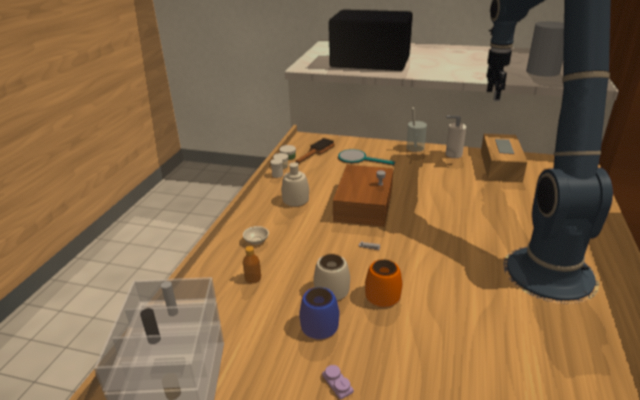

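Run:
```python
from h import *
print("handle",tri([("scene",(272.7,165.5)),("side",(380.7,172.4))]))
print("hinge",tri([("scene",(258.4,199)),("side",(341.4,183.5))]))
print("box",tri([("scene",(268.9,200.4)),("side",(368.4,204.6))]))
for s in ((454.2,208.7),(410,197.8)):
  for d in ((316.6,298.6),(330.6,262),(382.8,267.5)):
    x,e=tri([("scene",s),("side",d)]); print(s,d,np.round(x),e)
```

```text
handle (array([ 487.79080977, -231.22878029,  114.94835431]), [3.0, 3.0])
hinge (array([ 611.82373261, -226.67433757,   64.38325219]), [1.0, 1.0])
box (array([ 521.96434263, -238.45549268,   -5.33438106]), [3.5, 3.5])
(454.2, 208.7) (316.6, 298.6) [538. 328.  85.] [1.8, 1.8]
(454.2, 208.7) (330.6, 262) [538. 300. 124.] [40.0, 40.0]
(454.2, 208.7) (382.8, 267.5) [439. 291.  90.] [70.4, 70.4]
(410, 197.8) (316.6, 298.6) [538. 240.  60.] [47.8, 47.8]
(410, 197.8) (330.6, 262) [535. 209.  97.] [2.0, 2.0]
(410, 197.8) (382.8, 267.5) [425. 187.  54.] [26.5, 26.5]
```

The white jar shows at scene (408,200) and side (331,262), which puts it near (535,209). The box knob shows at scene (273,166) and side (381,175), near (488,-231,115), which matches the expected z of 113. I'll move over the knob first.

step_arm(targets=[{"grip": 1,"delta_pos": [-0.03,-0.04,-0.05],"roll": 0},{"grip": 1,"delta_pos": [-0.07,-0.09,-0.03],"roll": 0},{"grip": 1,"delta_pos": [-0.07,-0.09,-0.03],"roll": 0},{"grip": 1,"delta_pos": [-0.07,-0.09,-0.03],"roll": 0},{"grip": 1,"delta_pos": [-0.07,-0.09,0],"roll": 0}])

```text
time: 1.82
tool_pos: [321.7, -455.0, 303.0]
ee_rot: [0.788, -0.616, 0.002, 0.0]
contact_force: [1.3, -0.6, -0.8]
grip_width: 85.8
```

step_arm(targets=[{"grip": 1,"delta_pos": [-0.07,-0.09,0],"roll": 0},{"grip": 1,"delta_pos": [-0.07,-0.09,0],"roll": 0},{"grip": 1,"delta_pos": [-0.07,-0.09,0],"roll": 0},{"grip": 0.4,"delta_pos": [-0.07,-0.08,0],"roll": 0.04},{"grip": 0.2,"delta_pos": [0,0,0],"roll": 0.093}])

```text
time: 2.45
tool_pos: [458.9, -272.7, 301.7]
ee_rot: [0.721, -0.692, 0.0, -0.001]
contact_force: [-0.7, -1.2, -0.8]
grip_width: 52.3
```

```bash
cat > look.py <<'E'
from h import *
import sys
f=sys.argv[1]; s=st(); c=cam("wrist"); print("cam",np.round(-c[1].T@c[2]),np.round(c[1][2],2))
snap("wrist",f)
for a in sys.argv[2:]:
    t,z=a.split(":")
    for q in ctrl.mark_of("wrist",t)[:3]: print(t,np.round(q["point"],1),round(q["p"],2),np.round(atz("wrist",q["point"],float(z),c),1))
E
python3 look.py w1.png lid_handle:113 lid_hinge:70 box:0
```

```text
2.45 [ 458.9 -272.7  301.7] [ 0.721 -0.692  0.    -0.001] F [-0.7 -1.2 -0.8] w 52.3 j [ 0.69  0.2  -0.28  1.76  0.05  1.19 -1.13]
cam [ 543. -270.  446.] [-0.33 -0.01 -0.95]
lid_handle [278.8 151.3] 0.74 [ 484.6 -228.3  113. ]
lid_hinge [278.1  28.5] 0.74 [ 615.6 -222.4   70. ]
box [286.6 102.9] 0.76 [ 535.3 -225.6    0. ]
```

View pics/w1.png

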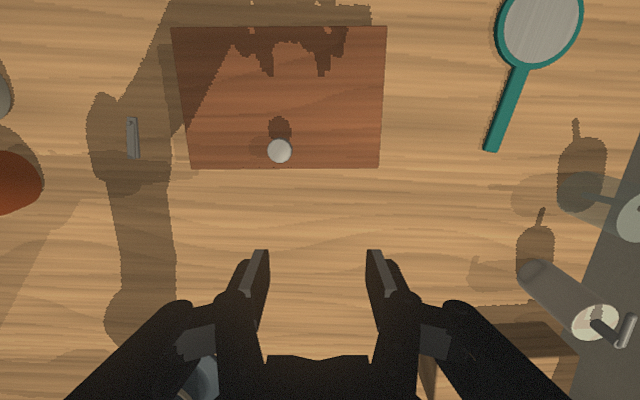

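Wrist view: the lid's top face has corners (171,27), (386,26), (379,168) and (190,168). The knob is at (279,151).

Run:
```python
from h import *
s=st(); c=cam("wrist")
P=[atz("wrist",p,78,c) for p in((171,27),(386,26),(379,168),(190,168))]
print(np.round(P,1))
ctr=np.mean(P,0); 
for i in range(4):
    d=P[(i+1)%4]-P[i]; print(np.linalg.norm(d).round(1),np.degrees(np.arctan2(d[1],d[0])).round(1))
print(ctr)
print(ctrl.find_in("wrist","lid_handle"))
print(atz("wrist",(279,151),113,c), R.from_quat(s["ee_rot"]).as_matrix().round(3).tolist())
```

```text
2.65 [ 455.6 -278.4  301.3] [ 0.72  -0.694  0.     0.   ] F [ 0.1 -1.  -0.1] w 51.0 j [ 0.7   0.2  -0.27  1.76  0.06  1.19 -1.12]
[[ 607.5 -112.6   78. ]
 [ 617.2 -348.5   78. ]
 [ 458.4 -357.7   78. ]
 [ 449.6 -116.8   78. ]]
236.2 -87.6
159.1 -176.7
241.1 92.1
158.0 1.5
[ 533.18098124 -233.89275391   78.        ]
[{'point': [284.2, 94.8], 'p': 0.67}]
[ 481.57344063 -234.61664611  113.        ] [[0.037, -0.999, -0.0], [-0.999, -0.037, -0.0], [0.0, 0.0, -1.0]]
```

step_arm(targets=[{"grip": 0.2,"delta_pos": [-0.0315,-0.021,0.09],"roll": 0},{"grip": 0.2,"delta_pos": [-0.0315,-0.021,0.09],"roll": 0},{"grip": 0.2,"delta_pos": [-0.0315,-0.0215,0.09],"roll": 0},{"grip": 0.2,"delta_pos": [0,0,0],"roll": 0},{"grip": 0.2,"delta_pos": [0,0,0],"roll": 0}])

```text
time: 3.32
tool_pos: [486.4, -231.2, 167.8]
ee_rot: [0.719, -0.695, 0.001, -0.0]
contact_force: [0.2, -0.4, 0.6]
grip_width: 51.5
```

```bash
python3 look.py w2.png lid_handle:113 lid_hinge:70
```

```text
3.33 [ 486.4 -231.2  167.8] [ 0.719 -0.695  0.001 -0.   ] F [ 0.2 -0.4  0.6] w 51.5 j [ 0.6   0.33 -0.29  1.92  0.12  0.91 -1.29]
cam [ 570. -228.  312.] [-0.33 -0.01 -0.95]
lid_handle [315.1 221.2] 0.63 [ 485.2 -230.1  113. ]
lid_hinge [313.4  34. ] 0.75 [ 614.8 -224.5   70. ]
```

View pics/w2.png

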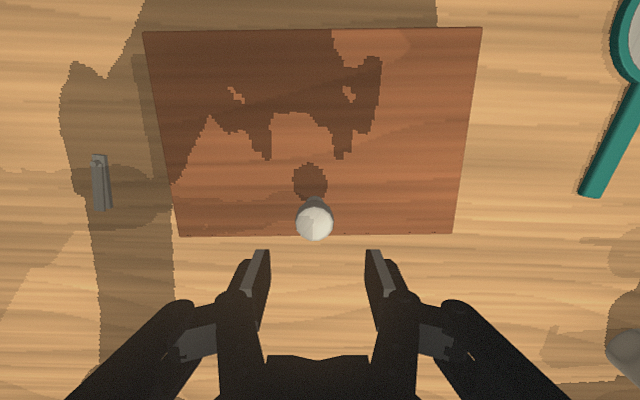

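Wrist view: the knob is centred between the fingers at (314,221), near (485,-230). I'll descend and grip.

step_arm(targets=[{"grip": 0.2,"delta_pos": [0,0,0.074],"roll": 0},{"grip": 0.2,"delta_pos": [0,0.002,0.07],"roll": 0},{"grip": 0.2,"delta_pos": [0,0,0],"roll": 0},{"grip": -1,"delta_pos": [0,0,0],"roll": 0},{"grip": -1,"delta_pos": [0,0,0],"roll": 0}])

```text
time: 4.1
tool_pos: [486.3, -229.0, 96.7]
ee_rot: [0.72, -0.694, 0.001, -0.001]
contact_force: [-2.3, 2.5, 4.2]
grip_width: 25.6
```

step_arm(targets=[{"grip": -1,"delta_pos": [0,0,0],"roll": 0},{"grip": -1,"delta_pos": [0,0,0],"roll": 0}])

```text
time: 4.35
tool_pos: [486.3, -229.0, 96.6]
ee_rot: [0.72, -0.694, 0.001, -0.001]
contact_force: [-1.9, 2.5, 6.4]
grip_width: 25.7
```

Run:
```python
from h import *
s=st(); Rm=R.from_quat(s["ee_rot"]).as_matrix()
p=np.array(s["tool_pos"])
ex=np.array([np.cos(.0384),np.sin(.0384),0])
# tcp path: grasp offset const; rotate knob about hinge 
k0=np.array([-130,43.]); 
prev=k0; 
# 20 rows, angle profile smooth to 1.85
N=20; A=1.85*(np.linspace(0,1,N+1))
for i in range(1,N+1):
    a=A[i]; k=np.array([k0[0]*np.cos(a)+k0[1]*np.sin(a), -k0[0]*np.sin(a)+k0[1]*np.cos(a)])
    d=k-prev; prev=k
    w=ex*d[0]+np.array([0,0,d[1]]); print(i,round(a,2),np.round(Rm.T@w/500,4), np.round(p+ex*(k-k0)[0]+[0,0,(k-k0)[1]]))
```

```text
4.35 [ 486.3 -229.    96.6] [ 0.72  -0.694  0.001 -0.001] F [-1.9  2.5  6.4] w 25.7 j [ 0.58  0.42 -0.28  1.98  0.16  0.76 -1.33]
1 0.09 [-0.     -0.0091 -0.0236] [ 491. -229.  108.]
2 0.19 [-0.     -0.0113 -0.0227] [ 496. -229.  120.]
3 0.28 [-0.     -0.0133 -0.0215] [ 503. -228.  131.]
4 0.37 [-0.     -0.0152 -0.0202] [ 511. -228.  141.]
5 0.46 [-0.     -0.0171 -0.0187] [ 519. -228.  150.]
6 0.56 [-0.     -0.0187 -0.0171] [ 528. -227.  159.]
7 0.65 [-0.     -0.0202 -0.0153] [ 539. -227.  166.]
8 0.74 [-0.     -0.0215 -0.0133] [ 549. -227.  173.]
9 0.83 [-0.     -0.0227 -0.0113] [ 561. -226.  179.]
10 0.92 [-0.     -0.0236 -0.0091] [ 572. -226.  183.]
11 1.02 [-0.0001 -0.0244 -0.0069] [ 585. -225.  187.]
12 1.11 [-0.0001 -0.0249 -0.0046] [ 597. -225.  189.]
13 1.2 [-0.0001 -0.0252 -0.0023] [ 610. -224.  190.]
14 1.3 [-0.0001 -0.0253  0.    ] [ 622. -224.  190.]
15 1.39 [-0.0001 -0.0252  0.0023] [ 635. -223.  189.]
16 1.48 [-0.0001 -0.0249  0.0047] [ 647. -223.  187.]
17 1.57 [-0.0001 -0.0244  0.0069] [ 659. -222.  184.]
18 1.66 [-0.0001 -0.0236  0.0092] [ 671. -222.  179.]
19 1.76 [-0.0001 -0.0227  0.0113] [ 683. -221.  173.]
20 1.85 [-0.0001 -0.0215  0.0134] [ 693. -221.  167.]
```

step_arm(targets=[{"grip": -1,"delta_pos": [0,-0.0091,-0.0236],"roll": 0},{"grip": -1,"delta_pos": [0,-0.0113,-0.0227],"roll": 0},{"grip": -1,"delta_pos": [0,-0.0133,-0.0215],"roll": 0},{"grip": -1,"delta_pos": [0,-0.0152,-0.0202],"roll": 0},{"grip": -1,"delta_pos": [0,-0.0171,-0.0187],"roll": 0}])

```text
time: 4.97
tool_pos: [517.0, -227.6, 148.0]
ee_rot: [0.72, -0.694, -0.002, 0.001]
contact_force: [-2.7, 4.2, -2.7]
grip_width: 25.3
```

step_arm(targets=[{"grip": -1,"delta_pos": [0,-0.0187,-0.0171],"roll": 0},{"grip": -1,"delta_pos": [0,-0.0202,-0.0153],"roll": 0},{"grip": -1,"delta_pos": [0,-0.0215,-0.0133],"roll": 0},{"grip": -1,"delta_pos": [0,-0.0227,-0.0113],"roll": 0},{"grip": -1,"delta_pos": [0,-0.0236,-0.0091],"roll": 0}])

```text
time: 5.6
tool_pos: [570.8, -225.0, 182.4]
ee_rot: [0.72, -0.694, -0.002, 0.0]
contact_force: [-5.1, 4.9, 4.1]
grip_width: 25.8
```

step_arm(targets=[{"grip": -1,"delta_pos": [0,-0.0244,-0.0069],"roll": 0},{"grip": -1,"delta_pos": [0,-0.0249,-0.0046],"roll": 0},{"grip": -1,"delta_pos": [0,-0.0252,-0.0023],"roll": 0},{"grip": -1,"delta_pos": [0,-0.0253,0],"roll": 0},{"grip": -1,"delta_pos": [0,-0.0252,0.0023],"roll": 0}])

```text
time: 6.22
tool_pos: [635.6, -222.0, 189.3]
ee_rot: [0.72, -0.694, 0.0, -0.002]
contact_force: [-3.0, 5.8, 3.9]
grip_width: 25.8
```

step_arm(targets=[{"grip": -1,"delta_pos": [0,-0.0249,0.0047],"roll": 0},{"grip": -1,"delta_pos": [0,-0.0244,0.0069],"roll": 0},{"grip": -1,"delta_pos": [0,-0.0236,0.0092],"roll": 0},{"grip": -1,"delta_pos": [0,-0.0227,0.0113],"roll": 0},{"grip": -1,"delta_pos": [0,-0.0215,0.0134],"roll": 0}])

```text
time: 6.85
tool_pos: [695.6, -219.1, 166.9]
ee_rot: [0.72, -0.694, 0.001, -0.003]
contact_force: [0.8, 5.5, 6.1]
grip_width: 25.5
```

step_arm(targets=[{"grip": 0.4,"delta_pos": [0,0,0],"roll": 0},{"grip": 0.4,"delta_pos": [0,0,0],"roll": 0},{"grip": 0.4,"delta_pos": [0,0,0],"roll": 0},{"grip": 0.4,"delta_pos": [0,0,-0.04],"roll": 0},{"grip": 0.4,"delta_pos": [0,0,-0.1],"roll": 0}])

```text
time: 7.48
tool_pos: [690.6, -222.3, 232.8]
ee_rot: [0.72, -0.694, -0.002, 0.001]
contact_force: [1.2, 0.4, -0.1]
grip_width: 60.0
```

step_arm(targets=[{"grip": 0.2,"delta_pos": [0,0.08,-0.07],"roll": 0},{"grip": 0.2,"delta_pos": [0,0.1,0],"roll": 0},{"grip": 0.2,"delta_pos": [0,0.1,0],"roll": 0},{"grip": 0.2,"delta_pos": [0,0.1,0.02],"roll": 0},{"grip": 0.2,"delta_pos": [0,0,0],"roll": 0}])

```text
time: 8.1
tool_pos: [498.1, -229.9, 259.5]
ee_rot: [0.718, -0.696, -0.0, 0.001]
contact_force: [0.7, 0.2, 0.6]
grip_width: 51.7
```

```bash
sleep 0; python3 look.py w3.png stopper:5 small_stopper:5 lid_handle:126
```

```text
8.1 [ 498.1 -229.9  259.5] [ 0.718 -0.696 -0.     0.001] F [0.7 0.2 0.6] w 51.7 j [ 0.6   0.26 -0.3   1.79  0.08  1.11 -1.26]
cam [ 582. -227.  403.] [-0.33 -0.01 -0.94]
stopper [269.2 140.8] 0.84 [ 525.4 -165.5    5. ]
small_stopper [355.5 145. ] 0.71 [ 523.5 -281.7    5. ]
```

View pics/w3.png

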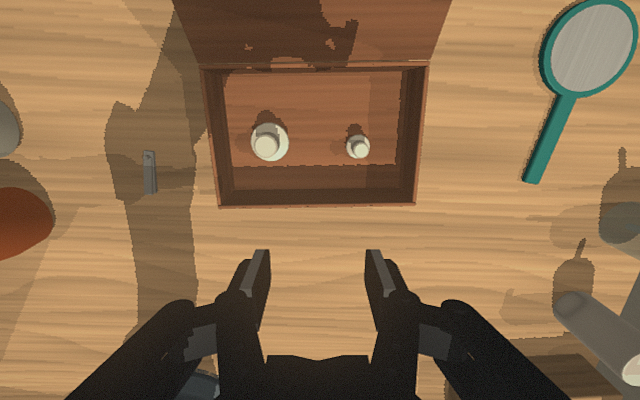

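Wrist view: the lid stays open and both stoppers stand in the box. The larger one is at (268,142) on the +y side, the small one at (357,147).

step_arm(targets=[{"grip": 0.2,"delta_pos": [-0.041,-0.02,0.08],"roll": 0},{"grip": 0.2,"delta_pos": [-0.041,-0.02,0.08],"roll": 0},{"grip": 0.2,"delta_pos": [-0.04,-0.018,0.08],"roll": 0},{"grip": 0.2,"delta_pos": [0,0,0],"roll": 0},{"grip": 0.2,"delta_pos": [0,0,0],"roll": 0}])

```text
time: 8.93
tool_pos: [530.7, -167.7, 140.0]
ee_rot: [0.72, -0.694, 0.001, -0.0]
contact_force: [0.8, -0.4, -0.4]
grip_width: 51.1
```

```bash
python3 look.py w4.png stopper:5 small_stopper:5
```

```text
8.93 [ 530.7 -167.7  140. ] [ 0.72  -0.694  0.001 -0.   ] F [ 0.8 -0.4 -0.4] w 51.1 j [ 0.47  0.4  -0.31  1.9   0.15  0.87 -1.45]
cam [ 614. -165.  284.] [-0.33 -0.01 -0.95]
stopper [315.3 193.2] 0.76 [ 525.4 -166.5    5. ]
small_stopper [432.6 200.4] 0.81 [ 521.9 -284.8    5. ]
```

View pics/w4.png

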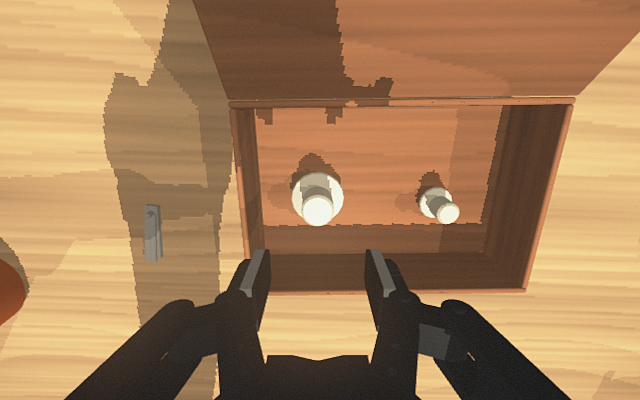

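Wrist view: the larger stopper's flat top is at (317,211), and its plug's widest circle is centred at (317,199).

Run:
```python
from h import *
s=st();print(atz("wrist",(317,210.5),56),atz("wrist",(317.5,199),21), proj("wrist",s["tool_pos"]))
im=cv2.imread("pics/w4.png")[160:235,285:350]
g=cv2.inRange(im,(190,190,190),(255,255,255)); n,l,stt,c=cv2.connectedComponentsWithStats(g); print(stt[1:],c[1:]+[285,160])
```

```text
9.07 [ 530.2 -168.3  140.5] [ 0.719 -0.695  0.002 -0.001] F [-0.   0.3 -0.1] w 51.4 j [ 0.47  0.39 -0.31  1.9   0.15  0.87 -1.45]
[ 526.11804351 -168.74474104   56.        ] [ 524.38185132 -169.33380516   21.        ] [316.65025784 257.95155287]
[[ 18  16  41  50 980]
 [  8  22  10  35 201]] [[323.3755102  206.26836735]
 [297.20895522 198.98507463]]
```

step_arm(targets=[{"grip": 0.2,"delta_pos": [0,0.009,0.08],"roll": 0},{"grip": 0.2,"delta_pos": [0,0,0.08],"roll": 0},{"grip": 0.2,"delta_pos": [0,0,0.05],"roll": 0},{"grip": 0.2,"delta_pos": [0,0,0.006],"roll": 0},{"grip": 0.2,"delta_pos": [0,0,0],"roll": 0}])

```text
time: 9.7
tool_pos: [525.7, -167.7, 32.0]
ee_rot: [0.719, -0.695, 0.001, -0.0]
contact_force: [-0.0, 0.4, -0.4]
grip_width: 51.4
```

step_arm(targets=[{"grip": 0.2,"delta_pos": [0,0,0.006],"roll": 0},{"grip": -1,"delta_pos": [0,0,0],"roll": 0},{"grip": -1,"delta_pos": [0,0,0],"roll": 0},{"grip": -1,"delta_pos": [0,0,0],"roll": 0},{"grip": -1,"delta_pos": [0,0,0],"roll": 0}])

```text
time: 10.32
tool_pos: [525.2, -167.2, 28.6]
ee_rot: [0.72, -0.694, 0.001, -0.0]
contact_force: [-1.1, -0.3, 5.6]
grip_width: 26.2
```

step_arm(targets=[{"grip": -1,"delta_pos": [0,0,-0.02],"roll": 0},{"grip": -1,"delta_pos": [0,0,-0.06],"roll": 0},{"grip": -1,"delta_pos": [0,0,-0.1],"roll": 0},{"grip": -1,"delta_pos": [0,0,-0.1],"roll": 0},{"grip": -1,"delta_pos": [0,0,-0.08],"roll": 0}])

```text
time: 10.95
tool_pos: [524.7, -166.9, 210.1]
ee_rot: [0.72, -0.694, 0.001, -0.0]
contact_force: [0.3, -0.8, -1.4]
grip_width: 26.1
```

```bash
python3 - <<'E'
from h import *
s=st(); Rm=R.from_quat(s["ee_rot"]).as_matrix()
print(Rm.T@(np.array([535,209-30,230])-s["tool_pos"])/500)
E
python3 look.py w5.png stopper:170
```

```text
10.95 [ 524.7 -166.9  210.1] [ 0.72  -0.694  0.001 -0.   ] F [ 0.3 -0.8 -1.4] w 26.1 j [ 0.5   0.31 -0.33  1.84  0.12  1.01 -1.41]
[-0.69058352 -0.04552266 -0.04009015]
10.95 [ 524.7 -166.9  210.1] [ 0.72  -0.694  0.001 -0.   ] F [ 0.3 -0.8 -1.4] w 26.1 j [ 0.5   0.31 -0.33  1.84  0.12  1.01 -1.41]
cam [ 609. -164.  354.] [-0.33 -0.01 -0.95]
stopper [314.1 238.9] 0.66 [ 516.4 -165.4  170. ]
```

View pics/w5.png

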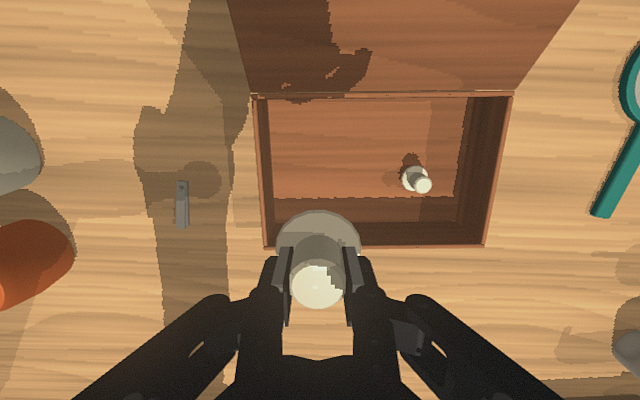

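The stopper is held upright and the small one is still in the box. Next I'll carry it towards the jar.

step_arm(targets=[{"grip": -1,"delta_pos": [-0.03,0,-0.02],"roll": 0},{"grip": -1,"delta_pos": [-0.06,-0.005,-0.02],"roll": 0},{"grip": -1,"delta_pos": [-0.08,-0.005,0],"roll": 0},{"grip": -1,"delta_pos": [-0.08,-0.005,0],"roll": 0},{"grip": -1,"delta_pos": [-0.08,-0.005,0],"roll": 0}])

```text
time: 11.68
tool_pos: [527.3, 0.7, 226.5]
ee_rot: [0.72, -0.694, -0.001, 0.001]
contact_force: [1.2, 0.2, -1.8]
grip_width: 26.2
```

step_arm(targets=[{"grip": -1,"delta_pos": [-0.08,-0.01,0],"roll": 0},{"grip": -1,"delta_pos": [-0.08,-0.01,0],"roll": 0},{"grip": -1,"delta_pos": [-0.06,-0.005,0],"roll": 0},{"grip": -1,"delta_pos": [-0.03,0,0],"roll": 0},{"grip": -1,"delta_pos": [0,0,0],"roll": 0}])

```text
time: 12.3
tool_pos: [535.8, 124.6, 227.0]
ee_rot: [0.721, -0.693, -0.001, 0.001]
contact_force: [0.8, -0.5, -2.4]
grip_width: 26.2
```

```bash
python3 look.py w6.png jar_mouth:92 jar:0
```

```text
12.3 [535.8 124.6 227. ] [ 0.721 -0.693 -0.001  0.001] F [ 0.8 -0.5 -2.4] w 26.2 j [ 0.08  0.31 -0.47  1.82  0.16  1.06 -1.99]
cam [620. 128. 371.] [-0.33 -0.01 -0.94]
jar_mouth [249.  297.9] 0.78 [402.1 196.7  92. ]
jar_mouth [233.5 181.8] 0.69 [538.8 206.7  92. ]
jar_mouth [105.3 184. ] 0.57 [531.8 333.2  92. ]
jar [264.7 253.4] 0.77 [407.3 194.2   0. ]
jar [155.5 164.6] 0.71 [531.1 331.5   0. ]
```

View pics/w6.png

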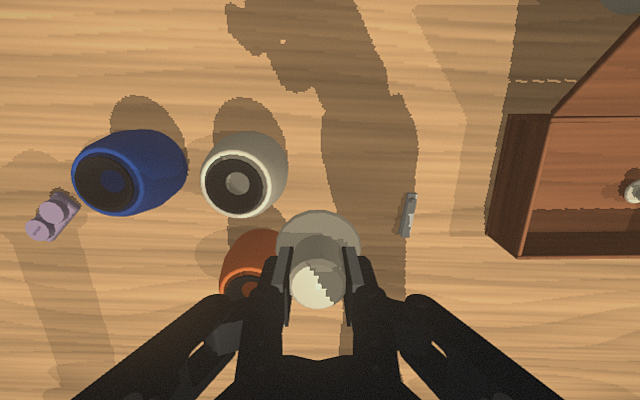

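Wrist view: the white jar's rim circle is centred near (235,184), the liner looks dark, and the stopper is held. I'll measure the rim and the held stopper precisely.

Run:
```python
from h import *
s=st(); c=cam("wrist")
im=snap("wrist","w7.png")
hsv=cv2.cvtColor(im,cv2.COLOR_RGB2HSV)
x0,y0=190,135
sub=im[y0:230,x0:280].astype(int)
mx=sub.max(2)
# dark liner region
dk=(mx<75).astype(np.uint8); n,l,sx,ce=cv2.connectedComponentsWithStats(dk)
k=1+np.argmax(sx[1:,4]); print("liner",sx[k],ce[k]+[x0,y0])
cs,_=cv2.findContours((l==k).astype(np.uint8),cv2.RETR_EXTERNAL,cv2.CHAIN_APPROX_NONE); e=cv2.fitEllipse(max(cs,key=len)); pc=np.array(e[0])+[x0,y0]; print("ell",pc,e[1:])
for z in (92,97,101): print(z,atz("wrist",pc,z,c).round(1))
br=((sub.min(2)>150)).astype(np.uint8); n,l,sx,ce=cv2.connectedComponentsWithStats(br); k=1+np.argmax(sx[1:,4]); print("rim",sx[k],ce[k]+[x0,y0])
cs,_=cv2.findContours((l==k).astype(np.uint8),cv2.RETR_EXTERNAL,cv2.CHAIN_APPROX_NONE); e=cv2.fitEllipse(max(cs,key=len)); pr=np.array(e[0])+[x0,y0]; print("rim ell",pr,e[1:],atz("wrist",pr,92,c).round(1))
# sizes
K,Rm,t=c; dep=(Rm@np.array([537,207,92.])+t)[2]; print("f",K[0,0],"dep",dep)
p=np.array(s["tool_pos"])
print("knob top pred px",proj("wrist",p+[0,0,27.4],c),"plug ring",proj("wrist",p+[0,0,-7.6],c))
big=cv2.resize(im[140:320,190:370],(720,720),interpolation=cv2.INTER_CUBIC)[:, :]
cv2.imwrite("pics/c7.png",cv2.cvtColor(cv2.resize(big,(600,600)),cv2.COLOR_RGB2BGR))
```

```text
12.45 [536.7 121.9 227.4] [ 0.719 -0.695  0.     0.001] F [ 0.5 -0.4 -0.7] w 25.9 j [ 0.08  0.31 -0.47  1.82  0.16  1.06 -1.99]
liner [  13   25   57   55 1942] [230.29763131 187.54376931]
ell [231.06840134 186.88820267] ((51.75090789794922, 56.910831451416016), 122.08427429199219)
92 [534.8 206.6  92. ]
97 [536.4 205.2  97. ]
101 [537.6 204.  101. ]
rim [  8  17  71  67 727] [233.71526823 183.55570839]
rim ell [233.00406647 185.05801773] ((64.19322204589844, 71.78108215332031), 121.62885284423828) [536.8 204.6  92. ]
f 293.474573373422 dep 290.1258539159152
knob top pred px [316.59288097 288.0428608 ] plug ring [316.5995061 251.229805 ]
```

View pics/c7.png

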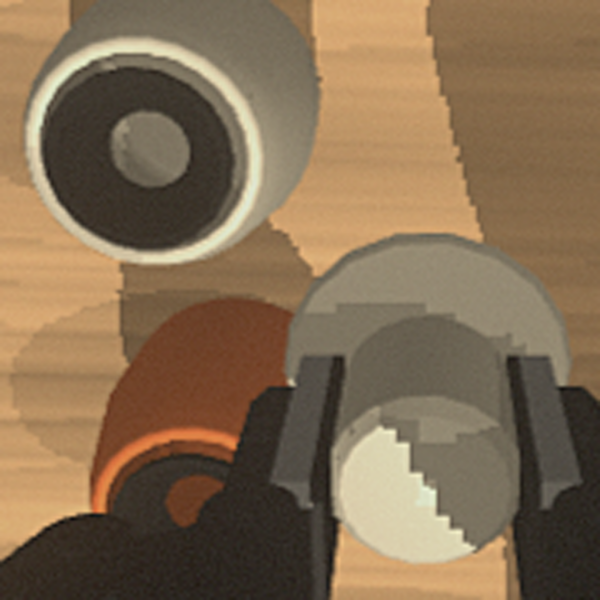

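Run:
```python
from h import *
s=st(); c=cam("wrist"); p=np.array(s["tool_pos"])
a=np.linspace(0,2*np.pi,181)
def ext(r,dz,off=(0,0)):
    q=np.array([proj("wrist",p+[off[0]+r*np.cos(t),off[1]+r*np.sin(t),dz],c) for t in a]); return q.min(0).round(1),q.max(0).round(1)
print("obs ring L276 R361 top210.5; top flat L289 R346 T258.5 B308.6")
for off in ((0,0),(2,0),(0,1)): print(off,"ring",ext(25,-8.6,off),ext(25,-5,off),"top24",ext(12,27.4,off),"knob28",ext(14,25.4,off))
Rm=R.from_quat(s["ee_rot"]).as_matrix(); print(Rm.T@(np.array([536.8,205.5,227])-p)/500)
```

```text
12.5 [536.8 121.9 227.5] [ 0.719 -0.695  0.     0.001] F [-0.2  0.3 -1.8] w 26.2 j [ 0.08  0.31 -0.47  1.82  0.16  1.06 -1.99]
obs ring L276 R361 top210.5; top flat L289 R346 T258.5 B308.6
(0, 0) ring (array([273.8, 210.5]), array([359.4, 286.6])) (array([272.9, 212.9]), array([360.3, 290.2])) top24 (array([291. , 265.7]), array([342.2, 309. ])) knob28 (array([287.1, 259.6]), array([346. , 309.6]))
(2, 0) ring (array([273.7, 207.1]), array([359.7, 283.8])) (array([272.9, 209.4]), array([360.5, 287.4])) top24 (array([291. , 261.9]), array([342.4, 305.6])) knob28 (array([287.1, 255.7]), array([346.3, 306.3]))
(0, 1) ring (array([272.1, 210.4]), array([357.7, 286.6])) (array([271.2, 212.8]), array([358.5, 290.2])) top24 (array([288.8, 265.6]), array([340., 309.])) knob28 (array([285. , 259.5]), array([343.9, 309.6]))
[-0.16720088 -0.00554969  0.00076908]
```

step_arm(targets=[{"grip": -1,"delta_pos": [-0.06,-0.002,0],"roll": 0},{"grip": -1,"delta_pos": [-0.06,-0.002,0.04],"roll": 0},{"grip": -1,"delta_pos": [-0.0475,-0.0015,0.08],"roll": 0},{"grip": -1,"delta_pos": [0,0,0.074],"roll": 0},{"grip": -1,"delta_pos": [0,0,0],"roll": 0}])

```text
time: 13.12
tool_pos: [534.8, 205.2, 128.0]
ee_rot: [0.719, -0.695, -0.001, 0.003]
contact_force: [0.7, -0.5, -0.5]
grip_width: 26.8
```

step_arm(targets=[{"grip": -1,"delta_pos": [0,0,0],"roll": 0},{"grip": -1,"delta_pos": [0,0,0],"roll": 0}])

```text
time: 13.38
tool_pos: [537.9, 207.3, 132.7]
ee_rot: [0.719, -0.695, 0.001, -0.002]
contact_force: [0.1, 0.3, -1.5]
grip_width: 26.1
```

Run:
```python
from h import *
st()
o={}
for n in ("scene","side"):
    snap(n,n+"2.png")
    for t in ("stopper","jar_mouth"):
        r=ctrl.mark_of(n,t); print(n,t,[(np.round(q["point"],1).tolist(),round(q["p"],2)) for q in r][:3], "pred",proj(n,[537,205,109] if t=="stopper" else [537,205,92]).round(1)); st()
a=cv2.imread("pics/scene2.png")[130:250,350:470]; b=cv2.imread("pics/side2.png")[200:320,270:390]
cv2.imwrite("pics/c8.png",np.hstack([cv2.resize(a,(400,400),interpolation=cv2.INTER_CUBIC),cv2.resize(b,(400,400),interpolation=cv2.INTER_CUBIC)]))
```

```text
13.38 [537.9 207.3 132.7] [ 0.719 -0.695  0.001 -0.002] F [ 0.1  0.3 -1.5] w 26.1 j [-0.09  0.46 -0.46  1.85  0.26  0.89 -2.21]
scene stopper [([411.3, 198.3], 0.5)] pred [409.5 195. ]
13.47 [537.4 207.3 132.2] [ 0.719 -0.695  0.001 -0.001] F [ 0.3  0.6 -1.5] w 26.0 j [-0.09  0.46 -0.46  1.86  0.26  0.89 -2.21]
scene jar_mouth [([455.3, 207.9], 0.97), ([409.0, 198.2], 0.91), ([406.8, 179.2], 0.51)] pred [408.8 200.1]
13.53 [537.2 207.4 131.9] [ 0.719 -0.695  0.001 -0.001] F [ 0.2 -0.1 -1.7] w 26.2 j [-0.09  0.46 -0.46  1.86  0.26  0.89 -2.21]
side stopper [([328.5, 257.7], 0.67)] pred [330.7 256.5]
13.62 [536.8 207.4 131.4] [ 0.72  -0.694  0.    -0.   ] F [ 0.2 -0.5 -1.7] w 26.1 j [-0.09  0.46 -0.46  1.86  0.26  0.89 -2.21]
side jar_mouth [([385.1, 268.4], 0.94), ([331.0, 264.6], 0.76)] pred [330.8 262. ]
13.68 [536.7 207.4 131.2] [ 0.72  -0.694  0.    -0.   ] F [ 0.4 -0.  -0.6] w 26.3 j [-0.09  0.46 -0.46  1.86  0.26  0.89 -2.21]
```

View pics/c8.png

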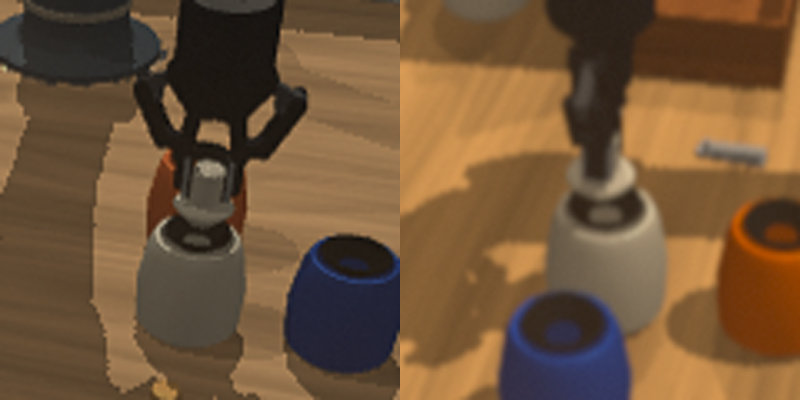

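The stopper hangs upright over the jar, but in both crops it sits about 3–5 mm off, towards +x and +y. In the scene crop the plug is at 206 and the rim axis at about 202; in the side crop, 601 against 607. I'll correct and lower gently, using the force reading.

step_arm(targets=[{"grip": -1,"delta_pos": [0.008,0.005,0],"roll": 0},{"grip": -1,"delta_pos": [0,0,0.014],"roll": 0},{"grip": -1,"delta_pos": [0,0,0.014],"roll": 0},{"grip": -1,"delta_pos": [0,0,0],"roll": 0},{"grip": -1,"delta_pos": [0,0,0],"roll": 0}])

```text
time: 14.3
tool_pos: [534.2, 203.5, 116.6]
ee_rot: [0.72, -0.694, -0.0, 0.0]
contact_force: [-1.1, 1.1, -0.4]
grip_width: 26.4
```

step_arm(targets=[{"grip": -1,"delta_pos": [0,0,0.003],"roll": 0},{"grip": -1,"delta_pos": [0,0,0],"roll": 0},{"grip": -1,"delta_pos": [0,0,0],"roll": 0}])

```text
time: 14.68
tool_pos: [534.2, 203.4, 115.3]
ee_rot: [0.72, -0.694, 0.0, -0.0]
contact_force: [0.1, 0.6, -1.5]
grip_width: 26.2
```

step_arm(targets=[{"grip": -1,"delta_pos": [0,0,0.003],"roll": 0},{"grip": -1,"delta_pos": [0,0,0],"roll": 0},{"grip": -1,"delta_pos": [0,0,0],"roll": 0}])

```text
time: 15.05
tool_pos: [534.1, 203.3, 113.7]
ee_rot: [0.72, -0.694, 0.0, 0.0]
contact_force: [0.3, -1.1, -0.7]
grip_width: 26.2
```

step_arm(targets=[{"grip": -1,"delta_pos": [0,0,0.003],"roll": 0},{"grip": -1,"delta_pos": [0,0,0],"roll": 0},{"grip": -1,"delta_pos": [0,0,0],"roll": 0}])

```text
time: 15.42
tool_pos: [534.1, 203.3, 112.2]
ee_rot: [0.72, -0.694, 0.0, -0.0]
contact_force: [-0.5, -0.2, -1.6]
grip_width: 26.0
```

step_arm(targets=[{"grip": -1,"delta_pos": [0,0,0.002],"roll": 0},{"grip": -1,"delta_pos": [0,0,0],"roll": 0},{"grip": -1,"delta_pos": [0,0,0],"roll": 0}])

```text
time: 15.8
tool_pos: [534.2, 203.3, 111.2]
ee_rot: [0.72, -0.694, 0.0, -0.0]
contact_force: [0.2, -0.2, -0.8]
grip_width: 26.3
```

step_arm(targets=[{"grip": -1,"delta_pos": [0,0,0.002],"roll": 0},{"grip": -1,"delta_pos": [0,0,0],"roll": 0},{"grip": -1,"delta_pos": [0,0,0],"roll": 0}])

```text
time: 16.18
tool_pos: [534.2, 203.3, 110.2]
ee_rot: [0.72, -0.694, 0.0, 0.0]
contact_force: [1.0, -0.2, -1.3]
grip_width: 26.2
```

step_arm(targets=[{"grip": -1,"delta_pos": [0,0,0.002],"roll": 0},{"grip": -1,"delta_pos": [0,0,0],"roll": 0},{"grip": -1,"delta_pos": [0,0,0],"roll": 0}])

```text
time: 16.55
tool_pos: [534.3, 203.7, 109.4]
ee_rot: [0.72, -0.694, 0.0, -0.0]
contact_force: [0.2, 1.1, 1.0]
grip_width: 26.0
```

step_arm(targets=[{"grip": -1,"delta_pos": [-0.001,0,0.001],"roll": 0},{"grip": -1,"delta_pos": [0,0,0],"roll": 0},{"grip": -1,"delta_pos": [0,0,0],"roll": 0}])

```text
time: 16.92
tool_pos: [534.4, 204.1, 108.9]
ee_rot: [0.72, -0.694, 0.0, -0.0]
contact_force: [-0.1, 1.5, 2.6]
grip_width: 26.2
```

step_arm(targets=[{"grip": -1,"delta_pos": [0,0,0.001],"roll": 0},{"grip": -1,"delta_pos": [0,0,0],"roll": 0},{"grip": -1,"delta_pos": [0,0,0],"roll": 0}])

```text
time: 17.3
tool_pos: [534.5, 204.3, 108.6]
ee_rot: [0.72, -0.694, 0.0, -0.001]
contact_force: [-0.5, 2.3, 5.2]
grip_width: 26.4
```

step_arm(targets=[{"grip": -1,"delta_pos": [-0.0015,0,0.001],"roll": 0},{"grip": -1,"delta_pos": [0,0,0],"roll": 0},{"grip": -1,"delta_pos": [0,0,0],"roll": 0}])

```text
time: 17.68
tool_pos: [534.4, 204.9, 108.1]
ee_rot: [0.72, -0.694, 0.0, -0.0]
contact_force: [-0.8, 2.0, 4.5]
grip_width: 26.1
```

step_arm(targets=[{"grip": -1,"delta_pos": [-0.001,0,0.002],"roll": 0},{"grip": -1,"delta_pos": [0,0,0],"roll": 0},{"grip": -1,"delta_pos": [0,0,0],"roll": 0}])

```text
time: 18.05
tool_pos: [534.5, 205.1, 107.8]
ee_rot: [0.72, -0.694, 0.0, -0.0]
contact_force: [-2.5, 0.1, 9.7]
grip_width: 26.3
```

step_arm(targets=[{"grip": -1,"delta_pos": [0,0,0.002],"roll": 0},{"grip": -1,"delta_pos": [0,0,0],"roll": 0},{"grip": -1,"delta_pos": [0,0,0],"roll": 0}])

```text
time: 18.42
tool_pos: [534.6, 205.1, 107.7]
ee_rot: [0.72, -0.694, 0.001, -0.0]
contact_force: [-3.2, -1.1, 16.2]
grip_width: 26.2
```

step_arm(targets=[{"grip": -1,"delta_pos": [0,0,0.002],"roll": 0},{"grip": -1,"delta_pos": [0,0,0],"roll": 0},{"grip": -1,"delta_pos": [0,0,0],"roll": 0}])

```text
time: 18.8
tool_pos: [534.6, 205.2, 107.6]
ee_rot: [0.72, -0.694, 0.001, -0.0]
contact_force: [-5.9, -1.4, 21.5]
grip_width: 26.3
```

It stops solidly at TCP 107.6, so the plug bottom is at about 84 mm, which is in range. I'll ease off and release, then confirm with a press on the knob top.

step_arm(targets=[{"grip": -1,"delta_pos": [0,0,-0.004],"roll": 0},{"grip": -1,"delta_pos": [0,0,-0.003],"roll": 0},{"grip": 0.1,"delta_pos": [0,0,0],"roll": 0},{"grip": 0.1,"delta_pos": [0,0,0],"roll": 0},{"grip": 0.1,"delta_pos": [0,0,0],"roll": 0}])

```text
time: 19.42
tool_pos: [533.7, 204.6, 107.6]
ee_rot: [0.72, -0.694, -0.0, 0.001]
contact_force: [-0.5, 0.1, 0.0]
grip_width: 47.0
```

step_arm(targets=[{"grip": 0.1,"delta_pos": [0,0,-0.03],"roll": 0},{"grip": 0.1,"delta_pos": [0,0,-0.06],"roll": 0},{"grip": 0.1,"delta_pos": [0,0,-0.06],"roll": 0},{"grip": -1,"delta_pos": [0,0,0],"roll": 0},{"grip": -1,"delta_pos": [0,0,0],"roll": 0}])

```text
time: 20.05
tool_pos: [533.8, 204.8, 183.2]
ee_rot: [0.72, -0.694, 0.0, 0.0]
contact_force: [-0.6, 0.1, -0.7]
grip_width: 11.5
```

step_arm(targets=[{"grip": -1,"delta_pos": [0,0,0],"roll": 0},{"grip": -1,"delta_pos": [0,0,0],"roll": 0}])

```text
time: 20.3
tool_pos: [533.6, 204.8, 182.3]
ee_rot: [0.72, -0.694, -0.0, 0.001]
contact_force: [0.2, 0.1, 0.8]
grip_width: 0.2
```

Run:
```python
from h import *
s=st(); c=cam("wrist"); im=snap("wrist","w9.png")
print("wrist mark",[(q["point"],q["p"]) for q in ctrl.mark_of("wrist","stopper")], "pred bottom",proj("wrist",[535,205,84],c),"top",proj("wrist",[535,205,135],c),"ring",proj("wrist",[535,205,100],c))
snap("scene","s3.png"); snap("side","d3.png")
a=cv2.imread("pics/w9.png")[150:350,220:420]; b=cv2.imread("pics/s3.png")[140:240,360:460]; d=cv2.imread("pics/d3.png")[210:310,280:380]
z=lambda i:cv2.resize(i,(266,266),interpolation=cv2.INTER_CUBIC)
cv2.imwrite("pics/c9.png",np.hstack([z(a),z(b),z(d)]))
```

```text
20.3 [533.6 204.8 182.3] [ 0.72  -0.694 -0.     0.001] F [0.2 0.1 0.8] w 0.2 j [-0.06  0.39 -0.48  1.82  0.22  0.99 -2.17]
wrist mark [([316.2, 199.8], 0.57), ([316.4, 174.3], 0.33)] pred bottom [316.58124056 198.41140003] top [316.52139686 221.75845347] ring [316.56504249 204.73081567]
```

View pics/c9.png

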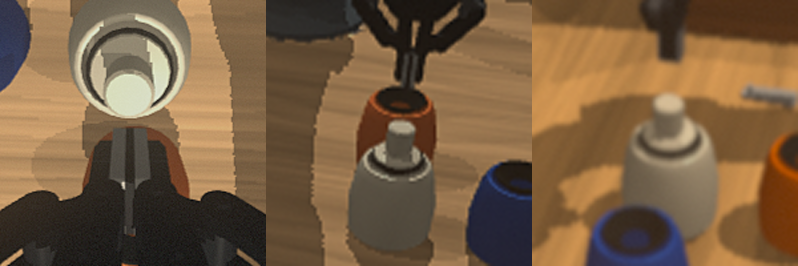

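The stopper sits upright and concentric with the dark liner ring in all three crops, with its top at (317,220) in the wrist view. I'll press the knob top gently to confirm.

step_arm(targets=[{"grip": -1,"delta_pos": [0,-0.003,0.04],"roll": 0},{"grip": -1,"delta_pos": [0,0,0.03],"roll": 0},{"grip": -1,"delta_pos": [0,0,0.012],"roll": 0},{"grip": -1,"delta_pos": [0,0,0],"roll": 0},{"grip": -1,"delta_pos": [0,0,0],"roll": 0}])

```text
time: 21.12
tool_pos: [535.9, 205.4, 142.7]
ee_rot: [0.72, -0.694, 0.0, -0.0]
contact_force: [-0.4, -1.1, 0.4]
grip_width: 0.2
```

step_arm(targets=[{"grip": -1,"delta_pos": [0,0,0.003],"roll": 0},{"grip": -1,"delta_pos": [0,0,0.003],"roll": 0},{"grip": -1,"delta_pos": [0,0,0],"roll": 0},{"grip": -1,"delta_pos": [0,0,0],"roll": 0}])

```text
time: 21.62
tool_pos: [535.6, 205.1, 139.2]
ee_rot: [0.72, -0.694, 0.0, -0.0]
contact_force: [0.4, -0.3, -0.7]
grip_width: 0.0
```

step_arm(targets=[{"grip": -1,"delta_pos": [0,0,0.003],"roll": 0},{"grip": -1,"delta_pos": [0,0,0.003],"roll": 0},{"grip": -1,"delta_pos": [0,0,0],"roll": 0},{"grip": -1,"delta_pos": [0,0,0],"roll": 0}])

```text
time: 22.12
tool_pos: [535.6, 205.1, 136.2]
ee_rot: [0.72, -0.694, 0.0, -0.0]
contact_force: [-0.9, 0.5, -0.1]
grip_width: 0.1
```

step_arm(targets=[{"grip": -1,"delta_pos": [0,0,0.003],"roll": 0},{"grip": -1,"delta_pos": [0,0,0],"roll": 0},{"grip": -1,"delta_pos": [0,0,0],"roll": 0}])

```text
time: 22.5
tool_pos: [535.7, 205.2, 135.5]
ee_rot: [0.72, -0.694, 0.0, -0.0]
contact_force: [-1.2, -0.4, 5.0]
grip_width: 0.2
```

step_arm(targets=[{"grip": -1,"delta_pos": [0,0,0.003],"roll": 0},{"grip": -1,"delta_pos": [0,0,0.003],"roll": 0},{"grip": -1,"delta_pos": [0,0,0],"roll": 0},{"grip": -1,"delta_pos": [0,0,0],"roll": 0}])

```text
time: 23.0
tool_pos: [536.0, 205.4, 135.2]
ee_rot: [0.72, -0.694, 0.001, -0.0]
contact_force: [-5.8, -3.8, 21.6]
grip_width: 0.2
```

step_arm(targets=[{"grip": -1,"delta_pos": [0,0,-0.004],"roll": 0},{"grip": -1,"delta_pos": [0,0,-0.006],"roll": 0},{"grip": -1,"delta_pos": [0,0,-0.04],"roll": 0},{"grip": -1,"delta_pos": [0,0,-0.1],"roll": 0},{"grip": -1,"delta_pos": [0,0,-0.1],"roll": 0}])

```text
time: 23.62
tool_pos: [535.3, 205.0, 257.3]
ee_rot: [0.72, -0.694, -0.0, 0.0]
contact_force: [0.3, -0.2, -0.8]
grip_width: -0.4
```

step_arm(targets=[{"grip": -1,"delta_pos": [0,0,0],"roll": 0},{"grip": -1,"delta_pos": [0,0,0],"roll": 0},{"grip": -1,"delta_pos": [0,0,0],"roll": 0}])

```text
time: 24.0
tool_pos: [534.8, 204.6, 254.9]
ee_rot: [0.72, -0.694, -0.001, 0.001]
contact_force: [-0.6, -0.1, 0.3]
grip_width: -0.2
```

Run:
```python
from h import *
st(); snap("scene","s4.png"); snap("side","d4.png")
b=cv2.imread("pics/s4.png")[100:300,130:530]; d=cv2.imread("pics/d4.png")[130:330,230:630]
z=lambda i:cv2.resize(i,(600,300),interpolation=cv2.INTER_CUBIC)
cv2.imwrite("pics/c10.png",np.vstack([z(b),z(d)]))
```

```text
24.0 [534.8 204.6 254.9] [ 0.72  -0.694 -0.001  0.001] F [-0.6 -0.1  0.3] w -0.2 j [-0.04  0.33 -0.5   1.73  0.17  1.13 -2.13]
```

View pics/c10.png

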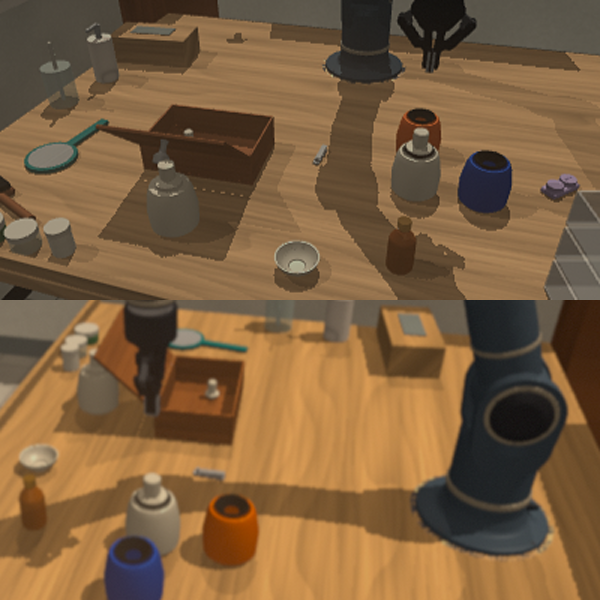

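The lid is open, the small stopper stands in the box, the big one sits upright in the white jar, and nothing else looks moved. I'll hand it in.

```bash
python3 -c "
from station import ctrl
print(ctrl.finish_job())"
```

```text
the job is handed in; nothing more can be done
None
```

The job is done and handed in at about 24 s: the box lid stays open by itself, and the larger stopper is bedded in the white jar and released.

- **Lid:** I swung it by its knob to about 1.85 rad and let go; it fell open and has stayed open.
- **Stopper:** I lifted it out by its knob and lowered it into the liner, watching the force. I pressed it home at about 21 N while gripping it. After letting go I pressed once more on the knob top with shut fingers, to about 22 N, well below the 45 N slam.
- **Last checks:** The knob top met the fingers at 135.5 mm, which puts the plug bottom about 84.5 mm above the jar's underside (79–87 mm expected). It gave only about 0.3 mm under the second press. In the pictures it stands upright and centred in the liner, the small stopper is still upright in the box, and nothing else has visibly moved. The robot was clear of everything, at about zero force.
- **Disagreements:** The wrist camera and the two fixed cameras differed by about 3–5 mm on where the jar's centre is, so I started between the two and followed the contact forces into the socket. The gripper read about 26 mm on both 28 mm knobs, which made no difference to the grasps.

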